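Clear the pile on the art-room desk into the colour-coded trays

TASK

Take the pile on the desk apart and put each thing into the tray of its own colour: the yellow stapler, the pink note block, the orange note block and the blue pencil tin. Each must lie flat on its tray's floor, right way up, inside the lip and lined up with the tray (either way round). Leave the paint pot standing where it is.

Things in the scene. Friction and masses are not known exactly. Their poses are not given: they have to be found in the camera images.
- stapler: Yellow stapler, upright on its flat base on top of the pile, bridging both note blocks, centred over the tin and parallel to it. Base 130 (x) x 32 (y) x 8 mm (z); above it a body 24 to 28 mm wide, 40 mm high overall at the middle, 45 mm at most. Origin: centre of the base's underside; x along its length, z up. 0.12 to 0.22 kg. Grip it across its width at the middle.
- pink_notes: Pink note block, rigid, 50 (x) x 64 (y) x 25 mm (z), origin at the centre of its underside, z up. It starts on one half of the tin's lid, centre 50 mm from the tin's centre along the tin's length, its x along that length; a 50 mm gap separates it from the other block. Which block is on which half varies. 0.05 to 0.1 kg.
- orange_notes: Orange note block, the same as the pink one but orange, on the other half of the tin's lid.
- tin: Blue closed flat pencil tin, 186 (x) x 60 (y) x 22 mm (z), with a flat lid that does not open; the bottom of the pile, on the desk. Origin at the centre of its underside, x along its length, z up. 0.13 to 0.25 kg.
- yellow_tray: Fixed tray, z up from the desk, origin at the centre of its underside on the desk. Its floor (a paler shade than the lip) is 3 mm thick; the lip all round is 4 mm thick and 8 mm high above the desk. Yellow, for the stapler; inside 156 (x) x 58 (y) mm, x along its length.
- pink_tray: Fixed tray, z up from the desk, origin at the centre of its underside on the desk. Its floor (a paler shade than the lip) is 3 mm thick; the lip all round is 4 mm thick and 8 mm high above the desk. Pink, for the pink note block; inside 76 (x) x 90 (y) mm, so the block's 50 mm side goes along the tray's 76 mm side.
- orange_tray: Fixed tray, z up from the desk, origin at the centre of its underside on the desk. Its floor (a paler shade than the lip) is 3 mm thick; the lip all round is 4 mm thick and 8 mm high above the desk. Orange, for the orange note block; inside 76 (x) x 90 (y) mm, so the block's 50 mm side goes along the tray's 76 mm side.
- blue_tray: Fixed tray, z up from the desk, origin at the centre of its underside on the desk. Its floor (a paler shade than the lip) is 3 mm thick; the lip all round is 4 mm thick and 8 mm high above the desk. Blue, for the pencil tin; inside 212 (x) x 86 (y) mm, x along its length.
- paint_pot: Loose white paint pot with a purple lid, diameter 45 mm, 58 mm high, standing between the two note trays. Origin at the centre of its underside, z up. Not to be moved.
Things that resemble listed ones, but are neither listed nor needed, are in the scene too. What is shaped like the pink_tray but white is not meant. There is more than one size of the stapler; the job needs the larger.

How it is judged:
At the end, for the whole second after the job is handed in: Each thing lies in the tray of its own colour, released and at rest: right way up, flat on the tray floor (tilt under 0.08 rad, underside under 6 mm above the desk), centre within 16 mm of the tray's centre along each tray axis, x axes within 0.35 rad either way round (x of stapler in the frame of yellow_tray between -0.016 and 0.016 m and y of stapler in the frame of yellow_tray between -0.016 and 0.016 m and z of stapler in the frame of yellow_tray between 0 and 0.006 m and angle between each of stapler, pink_notes, orange_notes, tin's own z axis and vertical below 0.08 rad and angle between the x axis of stapler and the x axis of yellow_tray, either way round below 0.35 rad and linear speed of each of stapler, pink_notes, orange_notes, tin below 0.02 m/s and angular speed of each of stapler, pink_notes, orange_notes, tin below 0.2 rad/s and x of pink_notes in the frame of pink_tray between -0.016 and 0.016 m and y of pink_notes in the frame of pink_tray between -0.016 and 0.016 m and z of pink_notes in the frame of pink_tray between 0 and 0.006 m and angle between the x axis of pink_notes and the x axis of pink_tray, either way round below 0.35 rad and x of orange_notes in the frame of orange_tray between -0.016 and 0.016 m and y of orange_notes in the frame of orange_tray between -0.016 and 0.016 m and z of orange_notes in the frame of orange_tray between 0 and 0.006 m and angle between the x axis of orange_notes and the x axis of orange_tray, either way round below 0.35 rad and x of tin in the frame of blue_tray between -0.016 and 0.016 m and y of tin in the frame of blue_tray between -0.016 and 0.016 m and z of tin in the frame of blue_tray between 0 and 0.006 m and angle between the x axis of tin and the x axis of blue_tray, either way round below 0.35 rad); the robot touches nothing.
It fails at once if the paint pot is pushed more than 30 mm or tipped (distance of paint_pot from where it was at the start of the episode above 0.03 m or angle between paint_pot's own z axis and vertical above 0.35 rad).
It also fails if it takes over 106 s, if anything falls off the work surface, if the arm or the gripper's body presses on something with over 40 N, if the wrist force passes 120 N, or if a joint passes its speed limit or range.

ROBOT

A 7-joint arm with a two-finger parallel gripper is mounted at the origin on the work surface. World frame = base frame: x ahead of the robot, y to its left, z up, the work surface at z = 0. Lengths are in m, angles in rad, forces in N, time in s.
With the tool pointing down it reaches from about 0.4 to 0.875 m from the base axis. Payload 19.3 kg.
Tool frame: the origin (TCP) lies at the very end of the fingers, on their centre line; the grasp point (between the pads) lies tcp_to_grasp behind it (tcp_to_grasp is the distance from the TCP to the grasp point, in m); z points along the fingers, y is the line along which they close (so a half turn about z gives the same grasp; the last joint's range is limited). The gripper opens to 85 mm and grips with 20 to 120 N. Pads are 22 mm wide; open, the fingers measure 114 mm over their backs; the gripper's body (76 mm by 85 mm) begins 54 mm behind the grasp point. The pads swing forward as they close: fully open they stand 13 mm farther back than shut.
Start: joints at [-1.395, 0.521, -0.036, 1.599, 0.021, 1.021, -0.113], TCP at [0.152, 0.606, 0.231] pointing down, gripper open.
Joint ranges: [-2.91, 2.91], [-0.3, 2.13], [-1.5, 1.42], [0.17, 2.43], [-1.26, 4.41], [0.16, 1.93], [-2.52, 2.52]. Speed limits (rad/s): [1.89, 1.89, 2.39, 2.39, 3.01, 3.01, 3.01].

INTERFACE

Orientations are given as a unit quaternion [x, y, z, w].
In Python, from plant import * gives the robot as it stands.
- The arm moves only by the tool tcp_steps, called after "Emit:" as name(argument=value, ...), one argument or row to a line, values as JSON. Schema: {"type":"object","properties":{"segments":{"type":"array","items":{"type":"object","properties":{"x":{"type":"number"},"y":{"type":"number"},"z":{"type":"number"},"wx":{"type":"number"},"wy":{"type":"number"},"wz":{"type":"number"}},"additionalProperties":false},"minItems":1,"maxItems":5},"aperture":{"type":"number"},"squeeze":{"type":"number"},"only":{"type":"string"},"quiet":{"type":"boolean"},"lines":{"type":"string"}},"required":["segments"],"additionalProperties":false}. segments is a list of rows, 1 to 5 of them, each an object with the fields x, y, z (the shift in m), wx, wy, wz (a rotation vector in rad); a field left out counts as zero; each row is the pose to reach, as a shift and turn from the pose commanded when the call began, along the tool's axes at that moment; what a row does not reach only later rows make up. A row lasts 1/10 s, in which the tool goes at most 0.05 m and 0.15 rad, less where a joint would pass 70% of its speed; a pose out of reach is approached as far as the arm can. aperture is the opening from 0.0 (shut) to 1.0 (fully open), set as the call begins (left out keeps the last). The fingers move at their own pace and stop on an object; squeeze is the grip in N (left out, the last holds). Time passes only in rows, so rows that do not move let the fingers close. The tool returns the time, the measured TCP pose, the force, the opening and the grip force at its end. only (a regular expression) keeps the lines of the reply that match it, lines (a string "A,B") keeps lines A to B, and quiet returns only ok. Input that does not fit is refused with a message, and nothing moves.
- sense(): the state, without advancing time (a new reading comes with each control period).
- camera(name): name is "scene" or "top" or "wrist"; returns a dict with "image" (400x640x3 uint8, blue, green, red), "mtx" (3x3 intrinsics, pixels), "eye" and "orientation" of the camera in the world. Camera axes: x right, y up, looking along -z (the intrinsics and any distortion apply to the point x, -y, -z); pixel columns grow to the right and rows downward; lengths in m; the calibration is good to about 2 mm. The wrist camera is an equidistant fisheye: a pixel r from the principal point sees the ray r / f radians off the axis. A picture is of the moment at which its call begins. There is no depth.
- close_job(): hands the job in; it is judged then, once.
The state is a dict: "t": time; "joint_pos": joint angles; "qvel": joint speeds; "joint_torque": joint torques, N m; "tcp_pos": TCP position; "eef_rot": TCP orientation; "contact_force": force on the tool from outside, world axes, zero at the start; "ft_torque": the same for the moment, N m; "finger_gap": opening from 0.0 (shut) to 1.0 (fully open); "gripper_force": force on a finger pad.
Only numpy, scipy, OpenCV 4.12 (cv2) and the standard library are available. Lean on these libraries where they do the work, as an engineer would, in place of code of your own. Each camera call takes 0.05 s, during which the arm holds its last target. There are 200 camera calls.

## Working session

There is one attempt and no reset: what is moved stays moved. The work goes in short steps, Python scripts to look and compute and a tool call to move; the robot and the scene stay as the last step left them, time stands still between calls to the robot, and variables do not carry over. Pictures are saved under pics/ and viewed, at most 14 in all, crops included, and the job is handed in when it is done.

```bash
ls; mkdir -p pics; python3 - <<'E'
from plant import *
import cv2, json
s=sense();print({k:s[k] for k in('t','tcp_pos','eef_rot','finger_gap')})
try: print(tcp_to_grasp)
except Exception as e: print(e)
for n in('top','scene'):
    c=camera(n);cv2.imwrite(f'pics/{n}0.png',c['image']);print(n,c['mtx'],c['eye'],c['orientation'])
E
```

```text
pics
{'t': 0.0, 'tcp_pos': array([0.15203939, 0.60587902, 0.23070704]), 'eef_rot': array([ 1.22599150e-01,  9.92456098e-01, -5.84167560e-04, -3.29079855e-05]), 'finger_gap': 1.0011079598966375}
0.0187
top [[389.34747165   0.         327.76419335]
 [  0.         389.34747165 194.27886435]
 [  0.           0.           1.        ]] [0.3822919  0.03936143 0.97280245] [ 0.02847439 -0.04144878 -0.69558141  0.71668523]
scene [[424.11994908   0.         315.60274144]
 [  0.         424.11994908 199.63767739]
 [  0.           0.           1.        ]] [1.20460023 0.57139893 0.90497396] [0.18002362 0.35133943 0.81000921 0.43363255]
```

View pics/top0.png

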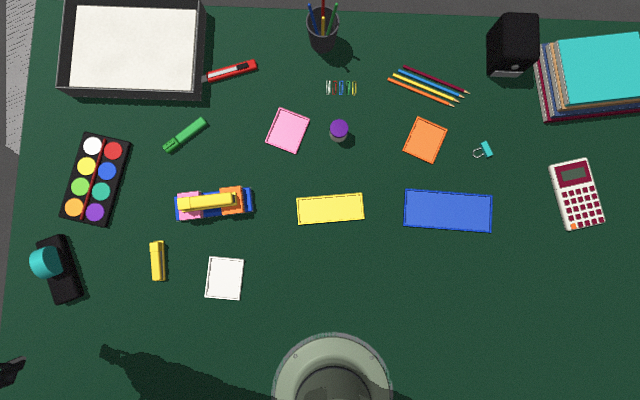

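View pics/scene0.png

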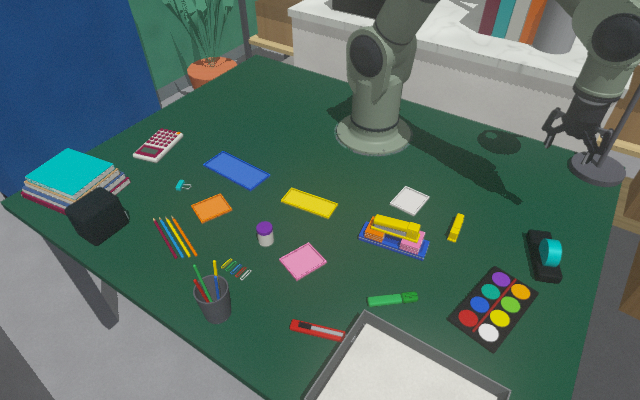

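The two pictures show these (top-view pixels):
- **Pile:** at (213,203), with the larger yellow stapler on top. Pink is on the left (+y) and orange on the right, both on the blue tin.
- **Trays:** pink (288,130), orange (425,140), yellow (330,208) and blue (448,210).
- **Pot:** at (339,131).

Possible mix-ups:
- Small yellow stapler at (157,260), which is the shorter one, so not wanted.
- White tray at (225,278), also not wanted.
- The flat yellow tray at (330,208) is not a stapler.

The stapler I want is at (210,201), on the pile.

```bash
cat > h.py <<'E'
from plant import *
import cv2, numpy as np
from scipy.spatial.transform import Rotation as R
HUE={'yellow':(22,34),'pink':(150,179),'orange':(8,19),'blue':(105,125),'purple':(130,149)}
def cast(c,px,z):
    px=np.asarray(px,float).reshape(-1,2);K=c['mtx']
    d=np.c_[(px[:,0]-K[0,2])/K[0,0],-(px[:,1]-K[1,2])/K[1,1],-np.ones(len(px))]
    d=R.from_quat(c['orientation']).apply(d);e=np.asarray(c['eye'])
    return e+d*((z-e[2])/d[:,2])[:,None]
def mask(c,col,box,smin=70):
    h=cv2.cvtColor(c['image'],cv2.COLOR_BGR2HSV);a,b=HUE[col]
    m=cv2.inRange(h,(a,smin,60),(b,255,255));o=np.zeros_like(m);x0,y0,x1,y1=box
    o[y0:y1,x0:x1]=m[y0:y1,x0:x1];return o
def rect(c,col,box,z,smin=70,big=True):
    m=mask(c,col,box,smin);cs,_=cv2.findContours(m,cv2.RETR_EXTERNAL,cv2.CHAIN_APPROX_NONE)
    if big: cs=[max(cs,key=cv2.contourArea)]
    else: cs=[k for k in cs if cv2.contourArea(k)>6]
    p=cast(c,np.vstack(cs),z)[:,:2]
    (cx,cy),(w,h),a=cv2.minAreaRect((p*1000).astype(np.float32))
    if w<h: w,h,a=h,w,a+90
    return cx/1000,cy/1000,w,h,(a+90)%180-90   # long axis yaw, deg
def show(*a): print(a[0],*np.round(a[1:],3))
def tool(dx,dy): # world xy shift -> tool axes
    s=sense();return np.round(R.from_quat(s['eef_rot']).inv().apply([dx,dy,0]),4)
E
python3 - <<'E'
from h import *
c=camera('top')
B={'pink':(255,95,320,165),'orange':(390,105,460,175),'yellow':(285,180,378,235),'blue':(390,175,505,245)}
for k,b in B.items(): show(k+' tray',*rect(c,k,b,.008))
P=(165,175,265,230)
show('tin',*rect(c,'blue',P,.022,big=False))
show('pinkn',*rect(c,'pink',P,.047));show('orangen',*rect(c,'orange',P,.047))
show('stapler',*rect(c,'yellow',P,.09))
show('pot lid',*rect(c,'purple',(320,110,360,150),.058))
i=c['image'];cv2.imwrite('pics/crop.png',cv2.resize(i[170:300,130:290],None,fx=4,fy=4,interpolation=2))
E
```

```text
pink tray 0.638 0.13 99.643 85.87 -19.7
orange tray 0.625 -0.219 101.718 86.893 -22.897
yellow tray 0.444 0.017 166.094 68.271 -83.397
blue tray 0.448 -0.278 222.186 94.987 87.235
tin 0.446 0.302 187.814 61.083 -80.991
pinkn 0.416 0.346 54.435 21.244 -88.278
orangen 0.454 0.252 66.786 52.908 9.472
stapler 0.445 0.298 132.32 32.647 -81.802
pot lid 0.634 0.003 44.274 40.93 1.624
```

View pics/crop.png

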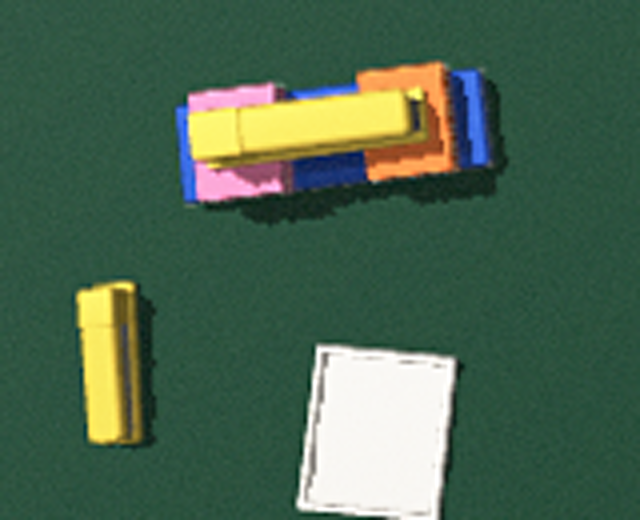

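The sizes agree with the description, and the crop confirms it: the large stapler lies over pink (left) and orange (right) on the tin. Pile centre is (0.446, 0.301), long axis -81°. Starting to move.

```bash
cat >> h.py <<'E'
def go(x,y,z,yaw):
    """remaining move in tool axes to TCP x,y,z with tool y at yaw deg (mod 180), pointing down"""
    s=sense();r=R.from_quat(s['eef_rot']);a=np.radians(yaw)
    best=None
    for k in(0,np.pi):
        ty=np.array([np.cos(a+k),np.sin(a+k),0]);tz=np.array([0,0,-1.]);g=R.from_matrix(np.c_[np.cross(ty,tz),ty,tz])
        v=(r.inv()*g).as_rotvec()
        if best is None or np.linalg.norm(v)<np.linalg.norm(best): best=v
    print('t',round(s['t'],2),'tcp',np.round(s['tcp_pos'],4),'move',np.round(r.inv().apply(np.array([x,y,z])-s['tcp_pos']),4),np.round(best,3),'F',np.round(s['contact_force'],1),'gap',round(s['finger_gap'],2),'j7',round(s['joint_pos'][6],2))
E
```

Emit:
tcp_steps(
  segments=[
    {"x":-0.18, "y":-0.112, "z":0.035, "wz":0.585},
    {"x":-0.18, "y":-0.112, "z":0.035, "wz":0.585},
    {"x":-0.18, "y":-0.112, "z":0.035, "wz":0.585},
    {"x":-0.18, "y":-0.112, "z":0.035, "wz":0.585},
    {"x":-0.18, "y":-0.112, "z":0.035, "wz":0.585},
  ],
  aperture=1.0,
  squeeze=40,
)

```text
t: 0.65
tcp_pos: [0.3028, 0.4495, 0.1958]
eef_rot: [0.408, 0.913, -0.001, 0.001]
contact_force: [-1.1, 0.2, -0.0]
finger_gap: 1.002
gripper_force: 0.0
```

```bash
python3 -c "
from h import *
go(.446,.301,.16,8.8)"
```

```text
t 0.65 tcp [0.3028 0.4495 0.1958] move [-0.2061  0.0077  0.0362] [-0.     0.002  0.576] F [-1.1  0.2 -0. ] gap 1.0 j7 -0.29
```

Emit:
tcp_steps(
  segments=[
    {"x":-0.206, "y":0.008, "z":0.036, "wz":0.576},
    {"x":-0.206, "y":0.008, "z":0.036, "wz":0.576},
    {"x":-0.206, "y":0.008, "z":0.036, "wz":0.576},
    {"x":-0.206, "y":0.008, "z":0.036, "wz":0.576},
    {"x":-0.206, "y":0.008, "z":0.036, "wz":0.576},
  ],
  quiet=true,
)

```text
ok
```

```bash
python3 - <<'E'
from h import *
go(.446,.301,.053,8.8)
c=camera('wrist');print(c['mtx'],c['eye'],c['orientation']);cv2.imwrite('pics/w1.png',c['image'])
E
```

```text
t 1.15 tcp [0.4473 0.3025 0.1596] move [-0.001  -0.0016  0.1066] [0.    0.002 0.001] F [-0.9  0.1 -0.2] gap 1.0 j7 -0.37
[[309.70691629   0.         317.58852793]
 [  0.         309.70691629 203.20421816]
 [  0.           0.           1.        ]] [0.4340834  0.37842733 0.30158615] [-0.15162243 -0.01146569  0.07586828  0.98545582]
```

View pics/w1.png

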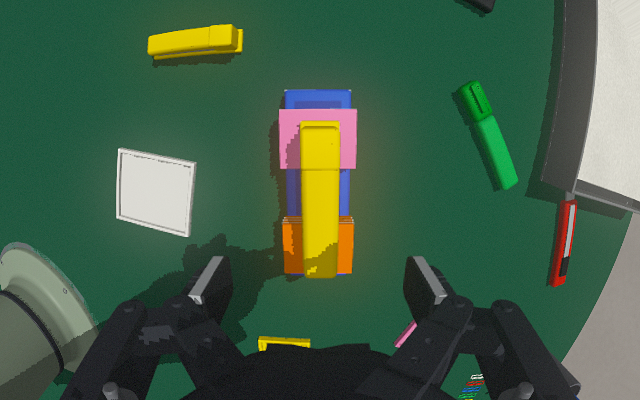

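The wrist view shows the stapler (about col 320) centred between the pads (cols 222 and 412, middle 317) and aligned with them. Now descend, close and lift.

Emit:
tcp_steps(
  segments=[
    {"x":-0.001, "y":-0.0015, "z":0.05},
    {"x":-0.001, "y":-0.0015, "z":0.09},
    {"x":-0.001, "y":-0.0015, "z":0.107},
    {"x":-0.001, "y":-0.0015, "z":0.107},
  ],
  only="pos|force",
)

```text
tcp_pos: [0.4411, 0.3061, 0.0512]
contact_force: [-0.0, -0.4, -0.1]
gripper_force: 0.0
```

Emit:
tcp_steps(
  segments=[
    {},
    {},
    {},
    {},
    {},
  ],
  aperture=0,
  squeeze=40,
  only="pos|force|gap",
)

```text
tcp_pos: [0.4443, 0.3066, 0.0546]
contact_force: [3.2, 0.4, 10.6]
finger_gap: 0.324
gripper_force: 53.7
```

Emit:
tcp_steps(
  segments=[
    {},
    {},
    {},
  ],
  only="pos|force|gap",
)

```text
tcp_pos: [0.4443, 0.3066, 0.0546]
contact_force: [2.4, -0.1, 11.3]
finger_gap: 0.323
gripper_force: 53.7
```

Emit:
tcp_steps(
  segments=[
    {"z":-0.03},
    {"z":-0.06},
    {"z":-0.08},
    {"z":-0.08},
    {"z":-0.08},
  ],
  only="force|gap",
)

```text
contact_force: [0.1, 0.1, -1.6]
finger_gap: 0.323
gripper_force: 53.5
```

```bash
python3 -c "
from h import *
go(.444,.022,.12,6.6)"
```

```text
t 2.9 tcp [0.4428 0.306  0.1334] move [-0.2804 -0.0453  0.0132] [ 0.    -0.001  0.049] F [ 0.1  0.1 -1.6] gap 0.32 j7 -0.35
```

Emit:
tcp_steps(
  segments=[
    {"x":-0.04, "y":-0.006, "wz":0.01},
    {"x":-0.08, "y":-0.012, "wz":0.02},
    {"x":-0.12, "y":-0.02, "z":0.01, "wz":0.03},
    {"x":-0.16, "y":-0.026, "z":0.01, "wz":0.04},
    {"x":-0.2, "y":-0.032, "z":0.013, "wz":0.049},
  ],
  quiet=true,
)

```text
ok
```

Emit:
tcp_steps(
  segments=[
    {"x":-0.04, "y":-0.01},
    {"x":-0.08, "y":-0.017},
    {"x":-0.08, "y":-0.017},
    {"x":-0.08, "y":-0.017},
    {"x":-0.08, "y":-0.017},
  ],
  only="force|gap",
)

```text
contact_force: [0.6, 1.5, -0.8]
finger_gap: 0.321
gripper_force: 53.4
```

```bash
python3 -c "
from h import *
go(.444,.022,.0115,6.6)
c=camera('top');show('stapler',*rect(c,'yellow',(270,150,390,240),.12))
cv2.imwrite('pics/t2.png',cv2.resize(c['image'][100:300,160:460],None,fx=2.5,fy=2.5))"
```

```text
t 3.9 tcp [0.4361 0.0226 0.1198] move [-0.0015  0.0078  0.1083] [-0.001 -0.     0.001] F [ 0.6  1.5 -0.8] gap 0.32 j7 0.15Traceback (most recent call last):
  File "<string>", line 4, in <module>
    c=camera('top');show('stapler',*rect(c,'yellow',(270,150,390,240),.12))
                                    ~~~~^^^^^^^^^^^^^^^^^^^^^^^^^^^^^^^^^^
  File "h.py", line 16, in rect
    if big: cs=[max(cs,key=cv2.contourArea)]
                ~~~^^^^^^^^^^^^^^^^^^^^^^^^
ValueError: max() iterable argument is empty
```

Emit:
tcp_steps(
  segments=[
    {"x":-0.0015, "y":0.004, "z":0.04},
    {"x":-0.0015, "y":0.008, "z":0.07},
    {"x":-0.0015, "y":0.008, "z":0.085},
    {"x":-0.0015, "y":0.008, "z":0.085},
    {"x":-0.0015, "y":0.008, "z":0.085},
  ],
  only="force|gap",
)

```text
contact_force: [-0.6, 0.4, -1.4]
finger_gap: 0.325
gripper_force: 53.3
```

```bash
python3 - <<'E'
from h import *
go(.444,.022,.0115,6.6)
c=camera('wrist');cv2.imwrite('pics/w2.png',c['image'])
E
```

```text
t 4.45 tcp [0.4443 0.0218 0.0355] move [ 0.0003 -0.0003  0.024 ] [-0.001  0.     0.001] F [-0.6  0.4 -1.4] gap 0.32 j7 0.22
```

View pics/w2.png

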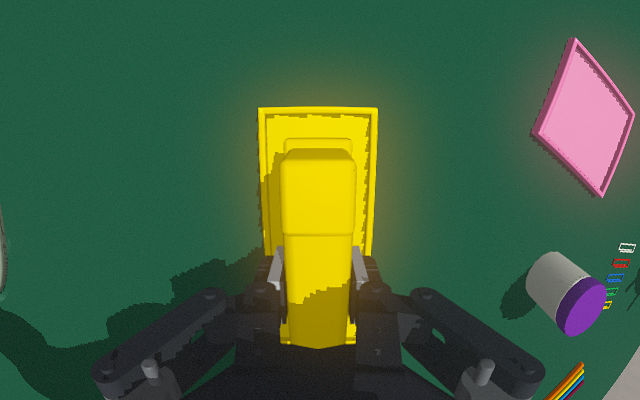

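The stapler (col 318) sits centred over its tray (cols 259–378) and aligned with it. Lower and release, opening only partway to stay within the tray walls.

Emit:
tcp_steps(
  segments=[
    {"z":0.012},
    {"z":0.02},
    {"z":0.024},
    {"z":0.024},
    {"z":0.024},
  ],
  only="pos|force|gap",
)

```text
tcp_pos: [0.4443, 0.0212, 0.0111]
contact_force: [-0.6, -0.3, -2.0]
finger_gap: 0.32
gripper_force: 53.5
```

Emit:
tcp_steps(
  segments=[
    {},
    {},
    {},
  ],
  aperture=0.5,
  only="pos|force|gap",
)

```text
tcp_pos: [0.4444, 0.0213, 0.0113]
contact_force: [-0.1, -0.3, 0.6]
finger_gap: 0.504
gripper_force: 0.0
```

Emit:
tcp_steps(
  segments=[
    {"z":-0.02},
    {"z":-0.06},
    {"z":-0.1},
    {"z":-0.14},
    {"z":-0.14},
  ],
  only="pos|force|gap",
)

```text
tcp_pos: [0.4463, 0.0215, 0.1554]
contact_force: [0.6, 0.4, -0.7]
finger_gap: 0.497
gripper_force: 0.0
```

```bash
python3 -c "
from h import *
go(.438,.351,.14,9)"
```

```text
t 5.8 tcp [0.4463 0.0215 0.1554] move [0.3282 0.0294 0.0159] [ 0.007 -0.001 -0.042] F [ 0.6  0.4 -0.7] gap 0.5 j7 0.13
```

Emit:
tcp_steps(
  segments=[
    {"x":0.04, "y":0.004},
    {"x":0.085, "y":0.008, "z":0.005, "wz":-0.02},
    {"x":0.13, "y":0.012, "z":0.01, "wz":-0.03},
    {"x":0.175, "y":0.016, "z":0.016, "wz":-0.042},
    {"x":0.22, "y":0.02, "z":0.016, "wz":-0.042},
  ],
  aperture=1.0,
  squeeze=40,
  quiet=true,
)

```text
ok
```

Emit:
tcp_steps(
  segments=[
    {"x":0.045, "y":0.006},
    {"x":0.085, "y":0.009},
    {"x":0.108, "y":0.009},
    {"x":0.108, "y":0.009},
    {"x":0.108, "y":0.009},
  ],
  quiet=true,
)

```text
ok
```

```bash
python3 - <<'E'
from h import *
c=camera('top');cv2.imwrite('pics/t3.png',cv2.resize(c['image'][90:310,140:460],None,fx=2.4,fy=2.4))
show('yellow',*rect(c,'yellow',(285,160,378,235),.008))
w=camera('wrist');cv2.imwrite('pics/w3.png',w['image'])
go(.438,.351,.024,9)
E
```

```text
yellow 0.444 0.017 166.1 68.09 -83.447
t 6.9 tcp [0.4312 0.3489 0.1351] move [0.0011 0.007  0.1111] [-0.     0.001 -0.001] F [-0.5 -0.2  0.7] gap 1.0 j7 -0.43
```

View pics/t3.png

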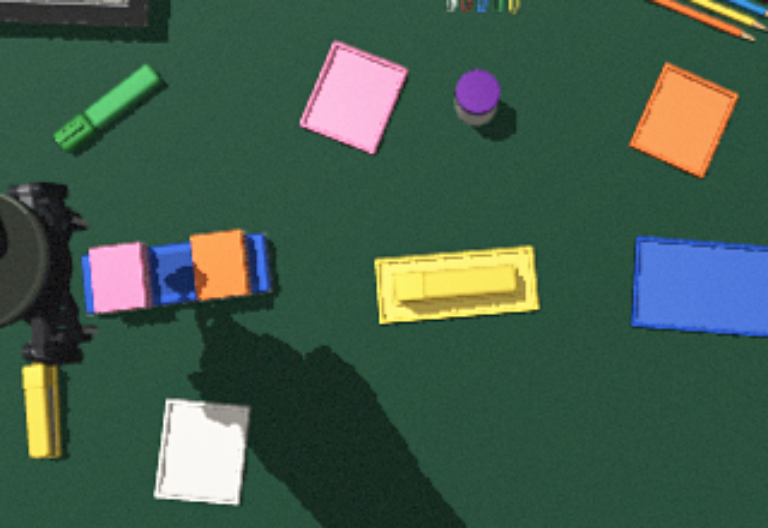

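View pics/w3.png

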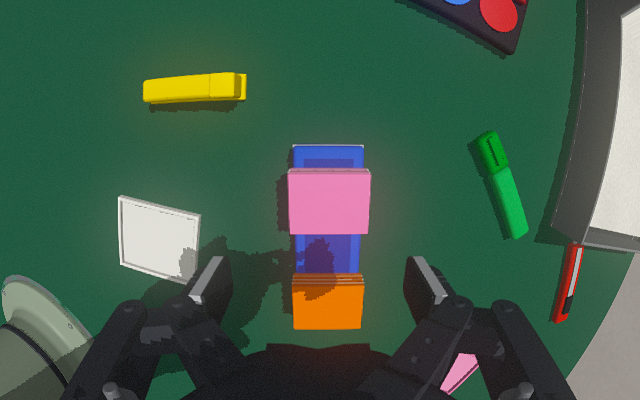

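The stapler lies centred in the yellow tray, with the tray outline unbroken at crop (457,283). The pile stayed intact, with pink at wrist (329,201). Re-measuring the blocks unobstructed before the grasp.

```bash
python3 - <<'E'
from h import *
c=camera('top');P=(165,175,265,230)
show('pinkn',*rect(c,'pink',P,.047));show('orangen',*rect(c,'orange',P,.047));show('tin',*rect(c,'blue',P,.022,big=False))
m=rect(c,'yellow',(302,195,362,217),.02,smin=150);show('st',*m)
go(.439,.350,.026,9)
E
```

```text
pinkn 0.439 0.349 65.593 55.644 8.935
orangen 0.454 0.252 67.104 52.998 9.161
tin 0.446 0.302 187.999 61.501 -80.635
st 0.444 0.015 134.964 39.324 -88.249
t 6.95 tcp [0.4314 0.349  0.1352] move [-1.000e-04  7.700e-03  1.092e-01] [-0.     0.    -0.002] F [-0.5  0.7  0.9] gap 1.0 j7 -0.43
```

Emit:
tcp_steps(
  segments=[
    {"y":0.008, "z":0.04},
    {"y":0.008, "z":0.08},
    {"y":0.008, "z":0.105},
    {"y":0.008, "z":0.109},
    {"y":0.008, "z":0.109},
  ],
  only="pos|force",
)

```text
tcp_pos: [0.4392, 0.3506, 0.0264]
contact_force: [0.3, -1.5, -0.1]
gripper_force: 0.0
```

Emit:
tcp_steps(
  segments=[
    {},
    {},
    {},
    {},
  ],
  aperture=0,
  squeeze=30,
  only="pos|force|gap",
)

```text
tcp_pos: [0.4397, 0.3519, 0.028]
contact_force: [-0.7, -2.1, 7.7]
finger_gap: 0.742
gripper_force: 31.5
```

Emit:
tcp_steps(
  segments=[
    {"z":-0.01},
    {"z":-0.04},
    {"z":-0.08},
    {"z":-0.11},
    {"z":-0.11},
  ],
  only="pos|force|gap",
)

```text
tcp_pos: [0.4406, 0.3528, 0.1414]
contact_force: [0.7, 0.6, -0.5]
finger_gap: 0.739
gripper_force: 34.3
```

```bash
python3 -c "
from h import *
go(.638,.130,.13,-19.7)"
```

```text
t 8.35 tcp [0.4406 0.3528 0.1414] move [-0.2509  0.1602  0.0112] [ 0.004 -0.006  0.501] F [ 0.7  0.6 -0.5] gap 0.74 j7 -0.42
```

Emit:
tcp_steps(
  segments=[
    {"x":-0.03, "y":0.02, "wz":0.06},
    {"x":-0.06, "y":0.04, "wz":0.12},
    {"x":-0.095, "y":0.06, "wz":0.19},
    {"x":-0.13, "y":0.083, "wz":0.26},
    {"x":-0.13, "y":0.083, "wz":0.26},
  ],
  quiet=true,
)

```text
ok
```

```bash
python3 -c "
from h import *
go(.638,.130,.13,-19.7)"
```

```text
t 8.85 tcp [0.5445 0.2307 0.1372] move [-0.0896  0.1041  0.0076] [0.003 0.001 0.232] F [-0.6 -0.7 -1.3] gap 0.74 j7 -0.37
```

Emit:
tcp_steps(
  segments=[
    {"x":-0.03, "y":0.035, "z":0.008, "wz":0.08},
    {"x":-0.06, "y":0.07, "z":0.008, "wz":0.16},
    {"x":-0.09, "y":0.104, "z":0.008, "wz":0.232},
    {"x":-0.09, "y":0.104, "z":0.008, "wz":0.232},
    {"x":-0.09, "y":0.104, "z":0.008, "wz":0.232},
  ],
  quiet=true,
)

```text
ok
```

Emit:
tcp_steps(
  segments=[
    {"z":0.03},
    {"z":0.06},
    {"z":0.08},
    {"z":0.08},
    {"z":0.08},
  ],
  quiet=true,
)

```text
ok
```

```bash
python3 - <<'E'
from h import *
go(.638,.130,.010,-19.7)
w=camera('wrist');cv2.imwrite('pics/w4.png',w['image'])
E
```

```text
t 9.85 tcp [0.6353 0.1366 0.0491] move [-0.0054  0.0048  0.0391] [-0.   -0.    0.01] F [-0.1  0.3 -0.2] gap 0.74 j7 -0.33
```

View pics/w4.png

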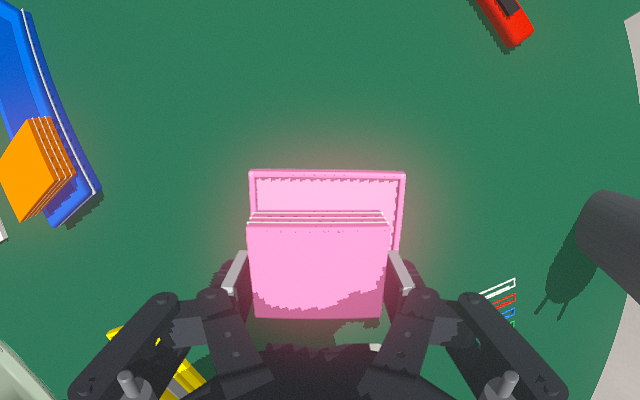

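The block (col 317) is held level, a few mm short of the tray's middle (col 326), which agrees with the computed 5 mm correction.

Emit:
tcp_steps(
  segments=[
    {"x":-0.005, "y":0.005, "z":0.01, "wz":0.01},
    {"x":-0.005, "y":0.005, "z":0.025, "wz":0.01},
    {"x":-0.005, "y":0.005, "z":0.038, "wz":0.01},
    {"x":-0.005, "y":0.005, "z":0.039, "wz":0.01},
    {"x":-0.005, "y":0.005, "z":0.039, "wz":0.01},
  ],
  only="pos|force",
)

```text
tcp_pos: [0.6381, 0.1293, 0.0081]
contact_force: [-0.2, 0.5, 0.1]
gripper_force: 36.3
```

Emit:
tcp_steps(
  segments=[
    {},
    {},
    {},
  ],
  aperture=0.95,
  only="pos|force|gap",
)

```text
tcp_pos: [0.6385, 0.1295, 0.0093]
contact_force: [-0.3, 0.0, 0.0]
finger_gap: 0.952
gripper_force: 0.0
```

Emit:
tcp_steps(
  segments=[
    {"z":-0.02},
    {"z":-0.06},
    {"z":-0.1},
    {"z":-0.14},
    {"z":-0.14},
  ],
  only="pos|force|gap",
)

```text
tcp_pos: [0.641, 0.1297, 0.1547]
contact_force: [-0.8, 0.1, -1.5]
finger_gap: 0.954
gripper_force: 0.0
```

```bash
python3 -c "
from h import *
go(.454,.252,.15,9)"
```

```text
t 11.2 tcp [0.641  0.1297 0.1547] move [ 0.0518 -0.2174  0.0036] [ 0.007 -0.003 -0.502] F [-0.8  0.1 -1.5] gap 0.95 j7 -0.37
```

Emit:
tcp_steps(
  segments=[
    {"x":0.01, "y":-0.04, "wz":-0.1},
    {"x":0.02, "y":-0.085, "wz":-0.2},
    {"x":0.032, "y":-0.13, "wz":-0.3},
    {"x":0.042, "y":-0.175, "wz":-0.4},
    {"x":0.052, "y":-0.217, "z":0.003, "wz":-0.5},
  ],
  aperture=1.0,
  squeeze=30,
  quiet=true,
)

```text
ok
```

Emit:
tcp_steps(
  segments=[
    {"z":0.02},
    {"z":0.05},
    {"z":0.05},
    {"z":0.05},
  ],
  quiet=true,
)

```text
ok
```

```bash
python3 - <<'E'
from h import *
c=camera('top');show('pinktray',*rect(c,'pink',(255,95,320,165),.008));
show('orangen',*rect(c,'orange',(165,175,275,230),.047))
go(.454,.252,.026,9)
E
```

```text
pinktray 0.638 0.13 99.643 85.87 -19.7
orangen 0.455 0.246 66.707 40.328 9.161
t 12.15 tcp [0.4524 0.2516 0.0971] move [0.0002 0.0016 0.0711] [ 0.     0.    -0.003] F [-0.4  1.   0.2] gap 1.0 j7 -0.24
```

Emit:
tcp_steps(
  segments=[
    {"y":0.0015, "z":0.03},
    {"y":0.0015, "z":0.06},
    {"y":0.0015, "z":0.071},
    {"y":0.0015, "z":0.071},
    {"y":0.0015, "z":0.071},
  ],
  only="pos|force",
)

```text
tcp_pos: [0.454, 0.2521, 0.0265]
contact_force: [0.4, 0.1, 0.1]
gripper_force: 0.0
```

Emit:
tcp_steps(
  segments=[
    {},
    {},
    {},
    {},
  ],
  aperture=0,
  squeeze=30,
  only="pos|force|gap",
)

```text
tcp_pos: [0.454, 0.2524, 0.0266]
contact_force: [-1.6, -1.0, 12.9]
finger_gap: 0.744
gripper_force: 30.1
```

Emit:
tcp_steps(
  segments=[
    {"z":-0.01},
    {"z":-0.04},
    {"z":-0.08},
    {"z":-0.12},
    {"z":-0.12},
  ],
  only="pos|force|gap",
)

```text
tcp_pos: [0.4553, 0.253, 0.1506]
contact_force: [0.2, 0.0, -1.0]
finger_gap: 0.743
gripper_force: 35.0
```

```bash
python3 -c "
from h import *
go(.625,-.219,.14,-22.9)"
```

```text
t 13.55 tcp [0.4553 0.253  0.1506] move [-0.4926  0.0949  0.0095] [ 0.005 -0.005  0.554] F [ 0.2  0.  -1. ] gap 0.74 j7 -0.26
```

Emit:
tcp_steps(
  segments=[
    {"x":-0.04, "y":0.008, "wz":0.04},
    {"x":-0.08, "y":0.016, "wz":0.09},
    {"x":-0.125, "y":0.024, "wz":0.14},
    {"x":-0.17, "y":0.032, "wz":0.19},
    {"x":-0.21, "y":0.04, "wz":0.24},
  ],
  quiet=true,
)

```text
ok
```

Emit:
tcp_steps(
  segments=[
    {},
  ],
  quiet=true,
)

```text
ok
```

```bash
python3 -c "
from h import *
go(.625,-.219,.14,-22.9)"
```

```text
t 14.15 tcp [0.5265 0.045  0.1462] move [-0.2536  0.1228  0.0068] [0.002 0.001 0.306] F [-0.4  0.7 -0.5] gap 0.75 j7 -0.04
```

Emit:
tcp_steps(
  segments=[
    {"x":-0.035, "y":0.017, "wz":0.05},
    {"x":-0.075, "y":0.035, "wz":0.1},
    {"x":-0.115, "y":0.055, "z":0.005, "wz":0.15},
    {"x":-0.155, "y":0.075, "z":0.007, "wz":0.2},
    {"x":-0.19, "y":0.092, "z":0.007, "wz":0.25},
  ],
  quiet=true,
)

```text
ok
```

Emit:
tcp_steps(
  segments=[
    {"x":-0.035, "y":0.017, "wz":0.03},
    {"x":-0.064, "y":0.031, "wz":0.056},
    {"x":-0.064, "y":0.031, "wz":0.056},
    {"x":-0.064, "y":0.031, "z":0.04, "wz":0.056},
    {"x":-0.064, "y":0.031, "z":0.08, "wz":0.056},
  ],
  quiet=true,
)

```text
ok
```

Emit:
tcp_steps(
  segments=[
    {"z":0.01},
    {"z":0.01},
  ],
  quiet=true,
)

```text
ok
```

```bash
python3 - <<'E'
from h import *
go(.625,-.219,.009,-22.9)
w=camera('wrist');cv2.imwrite('pics/w5.png',w['image'])
E
```

```text
t 15.35 tcp [ 0.6085 -0.2165  0.0478] move [0.004  0.0163 0.0387] [-0.002  0.     0.009] F [-0.2 -0.7 -0.4] gap 0.74 j7 0.19
```

View pics/w5.png

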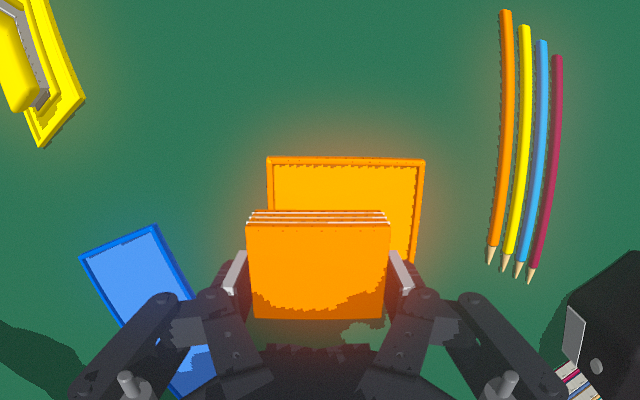

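The block (col 318) sits left of the tray's middle (col 346), matching the computed 16 mm shift. Correct that first, then check and lower.

Emit:
tcp_steps(
  segments=[
    {"x":0.004, "y":0.01, "wz":0.009},
    {"x":0.004, "y":0.016, "wz":0.009},
    {"x":0.004, "y":0.016, "z":0.01, "wz":0.009},
    {"x":0.004, "y":0.016, "z":0.015, "wz":0.009},
    {"x":0.004, "y":0.016, "z":0.015, "wz":0.009},
  ],
  only="pos|force",
)

```text
tcp_pos: [0.6246, -0.2193, 0.0322]
contact_force: [-0.2, -0.2, -1.4]
gripper_force: 34.9
```

```bash
python3 -c "
from h import *
go(.625,-.219,.008,-22.9)"
```

```text
t 15.9 tcp [ 0.6246 -0.2193  0.0322] move [0.0004 0.0003 0.0242] [-0.002  0.    -0.   ] F [-0.2 -0.2 -1.4] gap 0.74 j7 0.18
```

Emit:
tcp_steps(
  segments=[
    {"z":0.01},
    {"z":0.02},
    {"z":0.024},
    {"z":0.024},
  ],
  only="pos|force",
)

```text
tcp_pos: [0.625, -0.2195, 0.0085]
contact_force: [0.0, -1.1, -0.5]
gripper_force: 35.0
```

Emit:
tcp_steps(
  segments=[
    {},
    {},
    {},
  ],
  aperture=0.95,
  only="pos|force|gap",
)

```text
tcp_pos: [0.6255, -0.2196, 0.0095]
contact_force: [-0.4, 0.7, -0.1]
finger_gap: 0.95
gripper_force: 0.0
```

Emit:
tcp_steps(
  segments=[
    {"z":-0.02},
    {"z":-0.06},
    {"z":-0.1},
    {"z":-0.14},
    {"z":-0.14},
  ],
  only="pos|force|gap",
)

```text
tcp_pos: [0.6276, -0.2206, 0.1549]
contact_force: [-0.1, -0.2, 1.0]
finger_gap: 0.95
gripper_force: 0.0
```

```bash
python3 -c "
from h import *
go(.446,.301,.15,9.3)"
```

```text
t 17.1 tcp [ 0.6276 -0.2206  0.1549] move [ 0.4096 -0.3706  0.0025] [ 0.008  0.001 -0.563] F [-0.1 -0.2  1. ] gap 0.95 j7 0.13
```

Emit:
tcp_steps(
  segments=[
    {"x":0.03, "y":-0.027, "wz":-0.04},
    {"x":0.06, "y":-0.054, "wz":-0.08},
    {"x":0.095, "y":-0.085, "wz":-0.13},
    {"x":0.13, "y":-0.117, "wz":-0.18},
    {"x":0.165, "y":-0.149, "wz":-0.23},
  ],
  aperture=1.0,
  squeeze=40,
  quiet=true,
)

```text
ok
```

Emit:
tcp_steps(
  segments=[
    {},
  ],
  quiet=true,
)

```text
ok
```

```bash
python3 - <<'E'
from h import *
c=camera('top')
show('orangetray',*rect(c,'orange',(390,105,460,175),.008))
show('tin',*rect(c,'blue',(150,175,275,230),.022,big=False))
go(.446,.301,.15,9.3)
E
```

```text
orangetray 0.625 -0.219 101.889 86.893 -22.897
tin 0.446 0.302 188.082 61.164 -80.992
t 17.75 tcp [ 0.5518 -0.0062  0.1493] move [ 0.2857 -0.1548 -0.0003] [-0.    -0.001 -0.327] F [ 0.2 -0.7 -0.1] gap 1.0 j7 0.01
```

Emit:
tcp_steps(
  segments=[
    {"x":0.035, "y":-0.02, "wz":-0.04},
    {"x":0.075, "y":-0.04, "wz":-0.09},
    {"x":0.115, "y":-0.062, "wz":-0.14},
    {"x":0.155, "y":-0.084, "wz":-0.19},
    {"x":0.195, "y":-0.106, "wz":-0.24},
  ],
  quiet=true,
)

```text
ok
```

Emit:
tcp_steps(
  segments=[
    {"x":0.035, "y":-0.02, "wz":-0.04},
    {"x":0.07, "y":-0.038, "wz":-0.08},
    {"x":0.09, "y":-0.049, "z":0.02, "wz":-0.087},
    {"x":0.09, "y":-0.049, "z":0.06, "wz":-0.087},
    {"x":0.09, "y":-0.049, "z":0.1, "wz":-0.087},
  ],
  quiet=true,
)

```text
ok
```

Emit:
tcp_steps(
  segments=[
    {},
    {},
  ],
  quiet=true,
)

```text
ok
```

```bash
python3 -c "
from h import *
go(.446,.302,.004,9)"
```

```text
t 18.95 tcp [0.4264 0.2861 0.0498] move [0.0127 0.0219 0.0457] [-0.001  0.001 -0.002] F [0.3 0.3 0.9] gap 1.0 j7 -0.28
```

Emit:
tcp_steps(
  segments=[
    {"x":0.0127, "y":0.0219},
    {"x":0.0127, "y":0.0219, "z":0.02},
    {"x":0.0127, "y":0.0219, "z":0.035},
    {"x":0.0127, "y":0.0219, "z":0.035},
    {"x":0.0127, "y":0.0219, "z":0.035},
  ],
  only="pos|force",
)

```text
tcp_pos: [0.4456, 0.3026, 0.0151]
contact_force: [1.0, 0.1, 0.2]
gripper_force: 0.0
```

```bash
python3 -c "
from h import *
go(.446,.302,.004,9)"
```

```text
t 19.45 tcp [0.4456 0.3026 0.0151] move [-0.0007  0.0003  0.0111] [ 0.     0.    -0.001] F [1.  0.1 0.2] gap 1.0 j7 -0.28
```

Emit:
tcp_steps(
  segments=[
    {"z":0.008},
    {"z":0.012},
    {"z":0.012},
  ],
  only="pos|force",
)

```text
tcp_pos: [0.4452, 0.3028, 0.0019]
contact_force: [0.3, 0.1, 0.1]
gripper_force: 0.0
```

Emit:
tcp_steps(
  segments=[
    {},
    {},
    {},
    {},
    {},
  ],
  aperture=0,
  squeeze=60,
  only="pos|force|gap",
)

```text
tcp_pos: [0.4455, 0.303, 0.0027]
contact_force: [-1.5, -0.4, 6.4]
finger_gap: 0.688
gripper_force: 63.7
```

Emit:
tcp_steps(
  segments=[
    {"z":-0.01},
    {"z":-0.03},
    {"z":-0.07},
    {"z":-0.11},
    {"z":-0.11},
  ],
  only="pos|force|gap",
)

```text
tcp_pos: [0.4473, 0.3041, 0.1173]
contact_force: [0.9, 0.4, -2.8]
finger_gap: 0.683
gripper_force: 65.6
```

```bash
python3 -c "
from h import *
go(.448,-.278,.11,-2.8)"
```

```text
t 20.75 tcp [0.4473 0.3041 0.1173] move [-0.5751 -0.09    0.0047] [ 0.005 -0.004  0.205] F [ 0.9  0.4 -2.8] gap 0.68 j7 -0.32
```

Emit:
tcp_steps(
  segments=[
    {"x":-0.03, "y":-0.005},
    {"x":-0.07, "y":-0.011},
    {"x":-0.115, "y":-0.018},
    {"x":-0.16, "y":-0.025},
    {"x":-0.2, "y":-0.031},
  ],
  quiet=true,
)

```text
ok
```

Emit:
tcp_steps(
  segments=[
    {"x":-0.045, "y":-0.007, "wz":0.04},
    {"x":-0.09, "y":-0.014, "wz":0.08},
    {"x":-0.135, "y":-0.021, "wz":0.12},
    {"x":-0.18, "y":-0.028, "wz":0.16},
    {"x":-0.21, "y":-0.033, "wz":0.205},
  ],
  quiet=true,
)

```text
ok
```

Emit:
tcp_steps(
  segments=[
    {},
    {},
  ],
  only="gap|force",
)

```text
contact_force: [0.1, 0.5, -1.1]
finger_gap: 0.684
gripper_force: 65.6
```

```bash
python3 -c "
from h import *
go(.448,-.278,.11,-2.8)"
```

```text
t 21.95 tcp [ 0.446  -0.1123  0.1123] move [-0.1654  0.0102  0.0023] [-0. -0. -0.] F [ 0.1  0.5 -1.1] gap 0.68 j7 0.33
```

Emit:
tcp_steps(
  segments=[
    {"x":-0.04, "y":0.003},
    {"x":-0.085, "y":0.006},
    {"x":-0.13, "y":0.01},
    {"x":-0.165, "y":0.01, "z":0.01},
    {"x":-0.165, "y":0.01, "z":0.05},
  ],
  quiet=true,
)

```text
ok
```

Emit:
tcp_steps(
  segments=[
    {"z":0.01},
    {"z":0.01},
    {"z":0.01},
  ],
  quiet=true,
)

```text
ok
```

```bash
python3 - <<'E'
from h import *
go(.448,-.278,.006,-2.8)
w=camera('wrist');cv2.imwrite('pics/w6.png',w['image'])
E
```

```text
t 22.75 tcp [ 0.449  -0.2762  0.0532] move [-0.0019 -0.0009  0.0472] [ 0.    -0.     0.003] F [ 0.2  0.3 -1.1] gap 0.69 j7 0.67
```

View pics/w6.png

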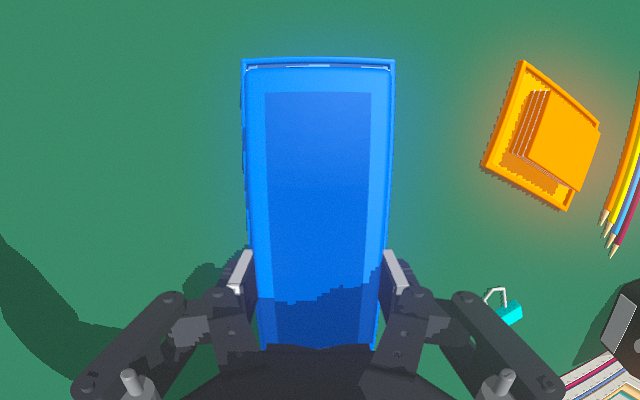

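The tin (cols 245–392) is over the blue tray and aligned with it. The orange block is in its tray at (555,140). Lower and release.

Emit:
tcp_steps(
  segments=[
    {"x":-0.002, "y":-0.001, "z":0.02},
    {"x":-0.002, "y":-0.001, "z":0.035},
    {"x":-0.002, "y":-0.001, "z":0.045},
    {"x":-0.002, "y":-0.001, "z":0.047},
    {"x":-0.002, "y":-0.001, "z":0.047},
  ],
  only="pos|force",
)

```text
tcp_pos: [0.4474, -0.2788, 0.0058]
contact_force: [-0.6, 3.3, 5.1]
gripper_force: 66.8
```

Emit:
tcp_steps(
  segments=[
    {},
    {},
    {},
  ],
  aperture=0.95,
  only="pos|force|gap",
)

```text
tcp_pos: [0.4474, -0.2793, 0.0054]
contact_force: [0.8, 0.0, 0.1]
finger_gap: 0.954
gripper_force: 0.0
```

Emit:
tcp_steps(
  segments=[
    {"z":-0.02},
    {"z":-0.06},
    {"z":-0.1},
    {"z":-0.14},
    {"z":-0.18},
  ],
  only="pos|force|gap",
)

```text
tcp_pos: [0.447, -0.2791, 0.1871]
contact_force: [0.6, 0.2, -0.1]
finger_gap: 0.948
gripper_force: 0.0
```

Emit:
tcp_steps(
  segments=[
    {"x":0.04},
    {"x":0.085},
    {"x":0.13},
    {"x":0.17},
    {"x":0.21},
  ],
  quiet=true,
)

```text
ok
```

Emit:
tcp_steps(
  segments=[
    {"x":0.04},
    {"x":0.085},
    {"x":0.13},
    {"x":0.17},
    {"x":0.21},
  ],
  quiet=true,
)

```text
ok
```

Emit:
tcp_steps(
  segments=[
    {},
    {},
  ],
  only="pos|force",
)

```text
tcp_pos: [0.4672, 0.1409, 0.1852]
contact_force: [-0.4, -1.1, 0.1]
gripper_force: 0.0
```

```bash
python3 - <<'E'
from h import *
c=camera('top');cv2.imwrite('pics/t7.png',cv2.resize(c['image'][80:270,230:510],None,fx=2.85,fy=2.85))
s=camera('scene');cv2.imwrite('pics/s7.png',cv2.resize(s['image'][130:300,180:380],None,fx=3.5,fy=3.5))
E
```

```text
(no output)
```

View pics/t7.png

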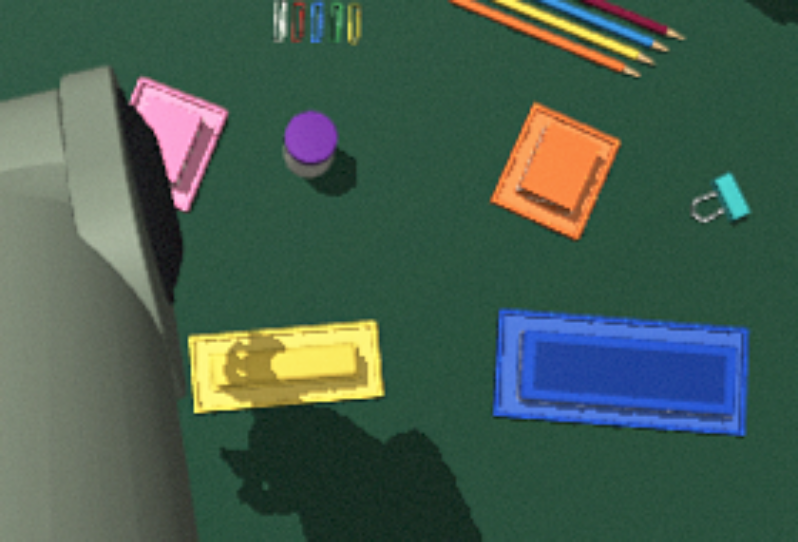

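View pics/s7.png

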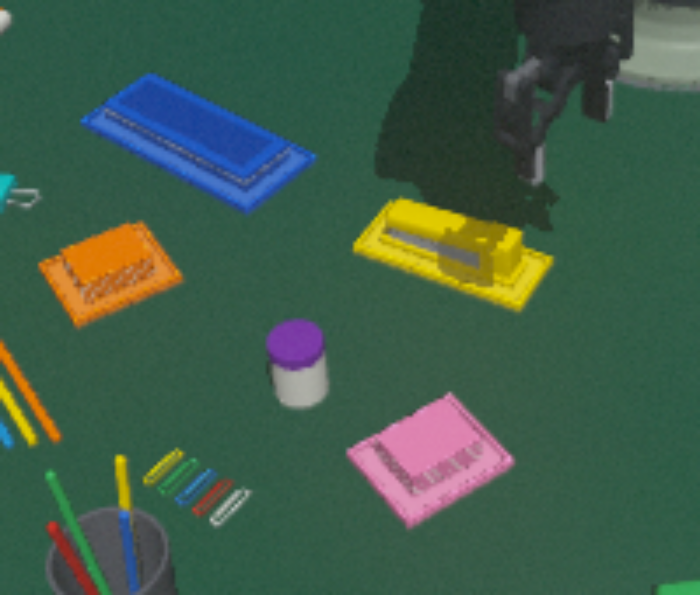

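Both final views show all four things lying flat inside their own trays. The tin is at crop (628,370) in the tray centred at (622,372), the orange block at (560,170), the stapler at (290,365), and pink is in its tray. The pot at (311,140) is untouched and the gripper is clear.

```bash
python3 -c "
from plant import *
print(close_job())"
```

```text
the job is handed in; nothing more can be done
None
```

The job is handed in: the stapler, both note blocks and the tin each lie flat in the tray of their own colour in the last pictures, and the paint pot stands where it was; the arm took about 26 s of the 106 s allowed, and no verdict was returned.

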